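# Clear the cooler's trip with the two-key chord and restart it

### The arm

A 7-joint arm with a two-finger parallel gripper is mounted at the origin on the work surface. World frame = base frame: x ahead of the robot, y to its left, z up, the work surface at z = 0. Lengths are in m, angles in rad, forces in N, time in s.
With the tool pointing down it reaches from about 0.4 to 0.85 m from the base axis. Payload 10.4 kg.
Tool frame: the origin (TCP) lies at the very end of the fingers, on their centre line; the grasp point (between the pads) lies 19 mm behind it (manip.grip_point_offset is the z of the grasp point in the tool frame, in m); z points along the fingers, y is the direction in which the jaws open and shut (so a half turn about z gives the same grasp; the last joint's range is limited). The gripper opens to 85 mm and grips with 20 to 120 N. Pads are 22 mm wide; open, the fingers measure 114 mm over their backs; the gripper's body (76 mm by 85 mm) begins 54 mm behind the grasp point. The pads swing forward as they close: fully open they stand 13 mm farther back than shut.
Start: joints at [-1.29, 0.332, -0.065, 1.46, 0.022, 1.35, -0.088], TCP at [0.187, 0.596, 0.231] pointing down, gripper open.
Joint ranges: [-2.6, 2.6], [-0.5, 2.12], [-1.47, 1.34], [0.16, 2.42], [-1.27, 4.41], [0.06, 2.06], [-2.6, 2.6]. Speed limits (rad/s): [2.22, 2.22, 2.79, 2.79, 3.14, 3.14, 3.14].

### API

Orientations are given as a unit quaternion [x, y, z, w].
In Python, from workcell import manip, camera, get_calibration, hand_in gives the robot as it stands.
- The arm moves only by the shell command python3 -m pendant 'ROWS' [FORCE]. ROWS is JSON, a list of rows, each a list of 5 numbers: the shift along the tool's x, y, z in units of 40 mm (1.0 is 40 mm), then the turn about the tool's z in units of 6 degrees (1.0 is 6 degrees), then the closure, from 0 (fully open) to 1 (shut). A call has 1 to 5 rows; each row is the pose to reach, as a shift and turn from the pose commanded when the call began, along the tool's axes at that moment; what a row does not reach only later rows make up. A row lasts 1/8 s, in which the tool goes at most 62.5 mm and 10.7 degrees, less where a joint would pass 70% of its speed; a pose out of reach is approached as far as the arm can. A call with a gripper value outside its range is refused whole. The fingers move at their own pace and stop on an object; FORCE is the grip in N (left out, the last holds). Time passes only in rows, so rows that repeat a pose let the fingers close. It gives the time, the measured TCP pose, the force and the opening at its end, in the units of the state.
- manip.get_obs(): the state, without advancing time (a new reading comes with each control period).
- camera(name): name is "side" or "top"; returns (picture, depth): 480x640x3 uint8, red, green, blue; 480x640 float32, m along the optical axis (not along the pixel's ray), 0 where there is no reading.
- get_calibration(name): a dict with "vfov" (degrees; the focal length in pixels is half the picture's height over the tangent of half this angle, whatever the lens; pixels are square), "cx", "cy" (the principal point, pixels), "position" and "rotation" of the camera in the world. Camera axes: x right, y down, z forward; pixel columns grow to the right and rows downward; lengths in m; the calibration is good to about 2 mm. A picture is of the moment at which its call begins. get_calibration takes no time and is no camera call.
- hand_in(): hands the job in, once; it reports no verdict.
The state is a dict: "clock": time; "joint_pos": joint angles; "joint_velocities": joint speeds; "tau": joint torques, N m; "position": TCP position; "ee_rot": TCP orientation; "ft_force": force on the tool from outside, world axes, zero at the start; "torque": the same for the moment, N m; "grip_width": opening from 0.0 (shut) to 1.0 (fully open).
Only numpy, scipy, OpenCV 4.12 (cv2) and the standard library are available. Lean on these libraries where they do the work, as an engineer would, in place of code of your own. Each camera call takes 0.05 s, during which the arm holds its last target.

### The job

The bench cooler has tripped out. On its sloping controller press the two square outer keys of the key row together, one fingertip on each, and hold both fully down for at least three seconds to clear the trip (never one of them alone, and keep off the two round keys between them), then let go. Then press the flat start button on the push-button box right in and let it come back out, without pressing the mushroom-headed stop button beside it; nothing is to be picked up, tipped or pushed out of place.

Things in the scene. Friction and masses are not known exactly. Their poses are not given: they have to be found in the camera images.
- controller: cooler's temperature controller, about 1.6 kg, loose on the board: grey sloping case 150 deep (x) x 200 wide (y) mm, aluminium panel 38 mm high at the front (-x) edge, 78 at the back: slope 0.261 rad. One row of four black keys across the width: two square outer, two round inner; behind it a display and an 18 mm high knob. Origin: centre of underside; zero yaw: x away from the robot, y to its left, z up
- key_left_top (a point): left (+y) square outer key of the row, black cap 18 x 18 mm: the point is the centre of its top face (moves with it), 8.5 mm out of the panel, about 57 mm above the controller's underside. z is square out of the panel, y along the row to the left. Centres of the two square keys are 64 mm apart
- key_right_top (a point): right (-y) square outer key of the row, black cap 18 x 18 mm: the point is the centre of its top face (moves with it), 8.5 mm out of the panel, about 57 mm above the controller's underside. z is square out of the panel, y along the row to the left. The panel is clear for 22 mm before and behind the row and 40 mm outside the square keys
- key_left (a joint): travel of the left square key, m: 0 up, 0.0045 fully down; moves square to the panel, sprung, starts to give at 0.8 N and is fully down at 2.5 N; counts as pressed from 0.0032, springs back when let go
- key_right (a joint): travel of the right square key, m: same as the left one
- key_in_left (a joint): travel of the left one of the two small round keys (13 mm diameter, 10.5 mm left of the row's middle, same height and spring as the square keys), m: 0 up, 0.0045 fully down; not to be pressed
- key_in_right (a joint): travel of the right small round key (10.5 mm right of the row's middle), m: 0 up, 0.0045 fully down; not to be pressed
- station: pump's push-button box, about 0.55 kg, loose on the board at any yaw: grey box with white lid, 74 (x) x 136 (y) x 58 (z) mm; on top two black push buttons 62 mm apart along its length, each in an aluminium ring (33 mm wide, 4 mm high): flat start button, mushroom-headed stop button; a short cable gland on the stop button's end. Origin: centre of underside; z up, y along the box to the start button
- start_top (a point): centre of the top face of the start button: flat round black cap, 26 mm diameter, its top 12 mm above the lid (70 mm above the box's underside); point moves with the cap. Its frame is parallel to the station's
- start (a joint): travel of the start button, m: 0 out, 0.005 fully in, straight down; sprung, starts to give at 1.2 N and is fully in at 4 N; counts as pressed from 0.0035, springs back when let go
- stop_top (a point): centre of the top of the stop button: mushroom head 38 mm diameter, top 26 mm above the lid; not to be pressed
- stop (a joint): travel of the stop button, m: 0 out, 0.005 fully in
- paste_jar: small closed jar, 38 mm diameter, 38 mm high, standing beside the controller's left cheek; origin: centre of its underside. Leave alone
- screwdriver: screwdriver 170 mm long lying in front of the controller; origin: under its middle, x along it. Leave alone
- heatsink: finned aluminium heat sink 50 x 50 x 28 mm standing by the push-button box; origin: centre of its underside. Leave alone
- fan: black axial fan 80 x 80 x 25 mm lying flat; origin: centre of its underside. Leave alone
- multimeter: hand multimeter 150 x 74 x 44 mm lying on its back; origin: centre of its underside. Leave alone
- tape_roll: white roll of tape, 68 mm outside diameter, 19 mm high, lying flat; origin: centre of its underside. Leave alone
- mug: white mug, 78 mm diameter, 92 mm high; origin: centre of its underside. Leave alone

How it is judged:
On the way, in this order (a step that is already met when the one before it is completed fails the run):
1. both square outer keys are held down together for three seconds (value of joint each of key_left, key_right above 0.0032 m), for 2.8 s.
2. with both keys let go, the flat start button is pressed in (value of joint start above 0.0035 m and value of joint each of key_left, key_right below 0.0009 m), for 0.05 s.
At the end, for the whole second after the job is handed in: All keys and both buttons are back up (within 1 mm), the controller and the push-button box stand upright and still where they stood, and they and every other thing on the board are within 20 mm of where they were at the start (value of joint each of key_left, key_right, key_in_left, key_in_right below 0.0009 m and value of joint each of start, stop below 0.001 m and distance of each of controller, station, paste_jar, screwdriver, heatsink, fan, multimeter, tape_roll, mug from where it was at the start of the episode below 0.02 m and angle between each of controller, station, mug, paste_jar's own z axis and vertical below 0.1 rad and linear speed of each of controller, station below 0.02 m/s); the robot touches nothing.
It fails at once if one square key is pressed in (3.2 mm) while the other is still up (under 0.7 mm) ((value of joint key_left above 0.0032 m and value of joint key_right below 0.0007 m) or (value of joint key_right above 0.0032 m and value of joint key_left below 0.0007 m)).
It fails at once if a round inner key is pressed in (over 2.5 mm) (value of joint any of key_in_left, key_in_right above 0.0025 m).
It fails at once if the mushroom stop button is pressed in (over 2.5 mm) (value of joint stop above 0.0025 m).
It fails at once if the controller or the push-button box is lifted, carried, tipped or pushed out of place (over 20 mm or 0.2 rad) (distance of any of controller, station from where it was at the start of the episode above 0.02 m or angle between any of controller, station's own z axis and vertical above 0.2 rad).
It fails at once if another thing on the board is moved (over 20 mm) (distance of any of paste_jar, screwdriver, heatsink, fan, multimeter, tape_roll, mug from where it was at the start of the episode above 0.02 m).
It also fails if it takes over 48 s, if anything falls off the work surface, if the arm or the gripper's body presses on something with over 40 N, if the wrist force passes 120 N, or if a joint passes its speed limit or range.

## Working session

There is one attempt and no reset: what is moved stays moved. The work goes in short steps, Python scripts to look and compute and a shell command to move; the robot and the scene stay as the last step left them, time stands still between calls to the robot, and variables do not carry over. Pictures are saved under pics/ and viewed, and the job is handed in when it is done.

```bash
ls; mkdir -p pics
python3 - <<'E'
from workcell import manip, camera, get_calibration
import cv2, numpy as np
print(manip.get_obs(), manip.grip_point_offset)
for n in ("side","top"):
    c,d=camera(n); print(n,get_calibration(n))
    cv2.imwrite(f"pics/{n}0.png",c[:,:,::-1]); np.savez(f"{n}0.npz",c=c,d=d)
E
```

```text
pics
{'clock': 0.0, 'joint_pos': array([-1.28956328,  0.33287479, -0.06471827,  1.46094895,  0.02159215,
        1.3498622 , -0.08849235]), 'joint_velocities': array([0.00073584, 0.00032267, 0.00129507, 0.00111753, 0.00043613,
       0.00106825, 0.00066774]), 'tau': array([-1.57553668e-04, -6.25459170e+01,  4.88416920e-02, -3.91602981e+01,
        1.62283442e-02,  1.01063296e-02,  2.80308385e-06]), 'position': array([0.18686898, 0.59602527, 0.2305105 ]), 'ee_rot': array([ 1.51310905e-01,  9.88485974e-01, -6.94321025e-04, -8.09718066e-05]), 'ft_force': array([ 0.03858678, -0.4234586 , -0.46305769]), 'torque': array([-0.0038036 , -0.00043737, -0.00257439]), 'grip_width': 0.997429258454039} -0.0187
side {'vfov': 48.35266560785117, 'cx': 311.91928972331004, 'cy': 238.72017023152367, 'position': array([-0.13111214, -0.70620749,  1.03203866]), 'rotation': array([ 0.84478716, -0.36750552,  0.14540114, -0.36073933])}
top {'vfov': 57.606619426276396, 'cx': 320.815612126106, 'cy': 232.92881135019852, 'position': array([0.35693884, 0.00112006, 0.99447075]), 'rotation': array([ 0.72246394, -0.68099286,  0.08076432, -0.08815731])}
```

View pics/top0.png

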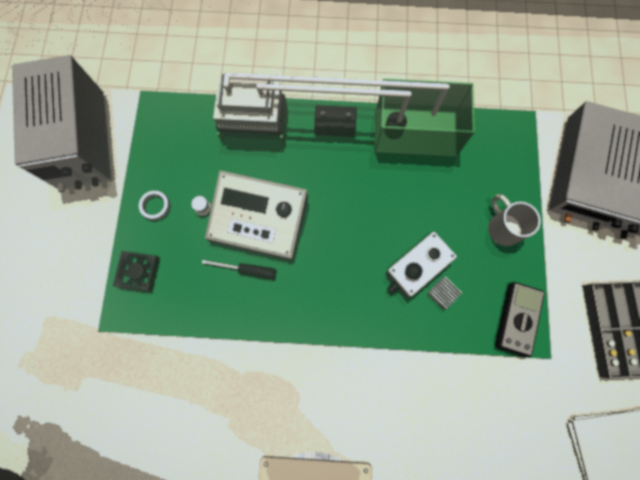

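View pics/side0.png

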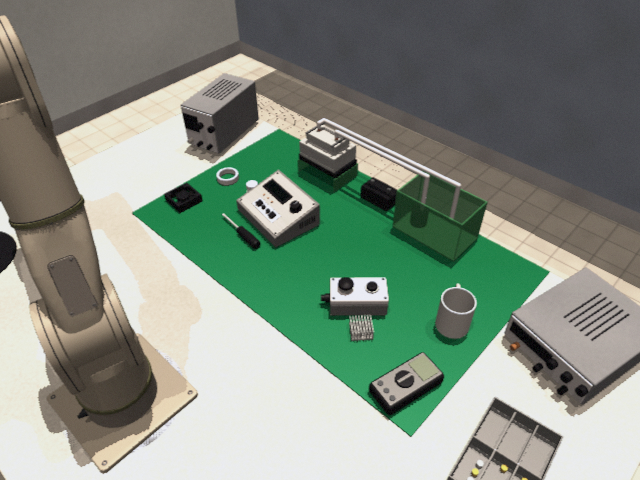

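```bash
cat > h.py <<'E'
import numpy as np, cv2
from scipy.spatial.transform import Rotation as R
from workcell import get_calibration
def K(n):
    c=get_calibration(n); f=240/np.tan(np.radians(c['vfov']/2)); return c,f
def ray(n,u,v):
    c,f=K(n); d=np.array([(u-c['cx'])/f,(v-c['cy'])/f,1]); return c['position'],R.from_quat(c['rotation']).apply(d)
def pix3(n,u,v,D):
    o,d=ray(n,u,v); return o+d*D[int(round(v)),int(round(u))]
def tri(uvt,uvs):
    o1,d1=ray('top',*uvt);o2,d2=ray('side',*uvs)
    s=np.linalg.lstsq(np.c_[d1,-d2],o2-o1,rcond=None)[0]
    a=o1+d1*s[0];b=o2+d2*s[1]; return (a+b)/2,np.linalg.norm(a-b)
def planez(n,u,v,z):
    o,d=ray(n,u,v); return o+d*(z-o[2])/d[2]
def proj(n,P):
    c,f=K(n); p=R.from_quat(c['rotation']).inv().apply(np.asarray(P)-c['position'])
    return p[...,:2]/p[...,2:]*f+[c['cx'],c['cy']]
E
python3 - <<'E'
import cv2
t=cv2.imread('pics/top0.png');s=cv2.imread('pics/side0.png')
def crop(im,x,y,w,h,k,n): cv2.imwrite(f'pics/{n}.png',cv2.resize(im[y:y+h,x:x+w],None,fx=k,fy=k,interpolation=cv2.INTER_CUBIC))
crop(t,190,160,130,100,6,'tc');crop(t,380,225,90,80,7,'ts');crop(s,230,165,100,85,7,'sc');crop(s,315,265,80,80,7,'ss')
E
```

```text
(no output)
```

View pics/tc.png

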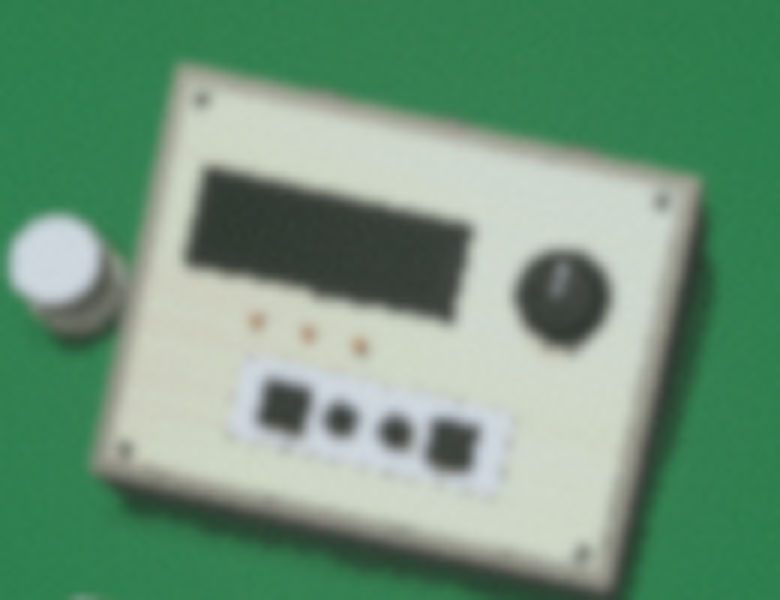

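View pics/ts.png

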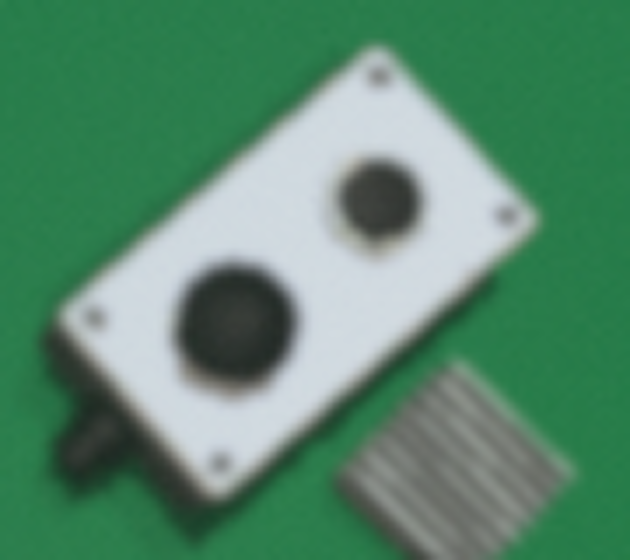

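View pics/sc.png

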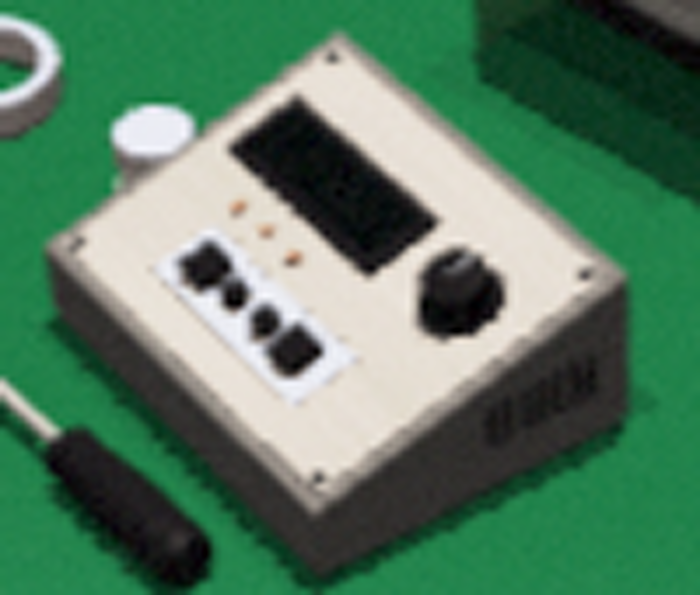

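View pics/ss.png

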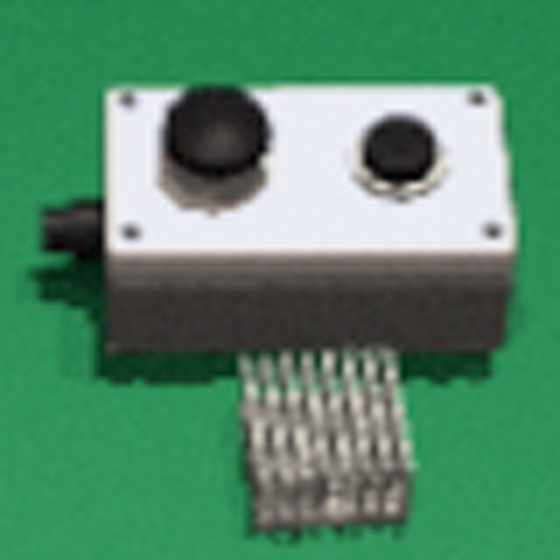

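Run:
```python
from h import *
np.set_printoptions(precision=4,suppress=True)
T=np.load('top0.npz')['d'];S=np.load('side0.npz')['d']
def u(p,k,o): return tuple((np.array(p)+.5)/k-.5+np.array(o))
A={'kl':((285,406),(206,265)),'kr':((452,446),(296,349)),'il':((342,421),(235,294)),'ir':((396,432),(265,322)),
'sBL':((202,98),(332,57)),'sBR':((661,202),(586,273)),'sFL':((124,450),(77,243)),'sFR':((582,553),(318,478))}
B={'start':((380,200),(400,148)),'stop':((236,322),(217,128)),'c1':((378,75),(477,98)),'c2':((505,215),(492,230)),'c3':((95,317),(128,100)),'c4':((220,462),(130,232))}
P={}
for D,ot,kt,os in ((A,(190,160),6,(230,165)),(B,(380,225),7,(315,265))):
  for k,(a,b) in D.items():
    a=u(a,kt,ot);b=u(b,7,os);p,e=tri(a,b);P[k]=p
    print(k,p,'err',round(e,4),'depth top',pix3('top',*a,T),'side',pix3('side',*b,S))
d=P['kl']-P['kr'];print(np.linalg.norm(d),'yaw',np.degrees(np.arctan2(-d[0],d[1])))
for x,y in (('sFL','sFR'),('sBL','sBR')):
  d=P[x]-P[y];print(d,np.degrees(np.arctan2(-d[0],d[1])))
d=P['start']-P['stop'];print(np.linalg.norm(d),d)
for n,uv in(('top',[(150,300),(350,300),(340,160)]),('side',[(180,220),(290,300),(330,220)])):
  for q in uv: print('board',pix3(n,*q,T if n=='top' else S))
```

```text
kl [0.5861 0.2034 0.0614] err 0.0007 depth top [0.5864 0.2033 0.0613] side [0.5863 0.2043 0.0607]
kr [0.5752 0.1404 0.061 ] err 0.0005 depth top [0.5752 0.1407 0.0601] side [0.5737 0.1382 0.0634]
il [0.5818 0.1819 0.0613] err 0.0005 depth top [0.5817 0.1815 0.0623] side [0.5764 0.1756 0.0683]
ir [0.5792 0.1618 0.06  ] err 0.0004 depth top [0.5792 0.1616 0.0605] side [0.5746 0.1566 0.066 ]
sBL [0.6954 0.2416 0.0843] err 0.0014 depth top [0.6967 0.2417 0.0826] side [0.6924 0.2393 0.087 ]
sBR [0.6658 0.069  0.0837] err 0.0001 depth top [0.6662 0.069  0.0826] side [0.6629 0.0662 0.087 ]
sFL [0.5687 0.264  0.0496] err 0.0008 depth top [0.5695 0.2644 0.0472] side [0.5678 0.2633 0.0505]
sFR [0.54   0.0913 0.0478] err 0.0011 depth top [0.5403 0.0909 0.0488] side [0.5378 0.0895 0.0504]
start [ 0.5515 -0.2276  0.0721] err 0.0003 depth top [ 0.5513 -0.2275  0.0722] side [ 0.5493 -0.2292  0.0753]
stop [ 0.5096 -0.182   0.0823] err 0.0008 depth top [ 0.5084 -0.1808  0.0873] side [ 0.5055 -0.1857  0.0888]
c1 [ 0.5928 -0.2289  0.0641] err 0.0002 depth top [ 0.5931 -0.2292  0.0634] side [ 0.5931 -0.2286  0.0635]
c2 [ 0.5507 -0.2683  0.0632] err 0.0002 depth top [ 0.5504 -0.2678  0.0652] side [ 0.5504 -0.2684  0.0635]
c3 [ 0.5109 -0.1419  0.065 ] err 0.0006 depth top [ 0.5111 -0.1421  0.0649] side [ 0.5098 -0.1425  0.0662]
c4 [ 0.4687 -0.1807  0.0638] err 0.001 depth top [ 0.4692 -0.1811  0.0632] side [ 0.4669 -0.1818  0.066 ]
0.06397569048989998 yaw -9.80661245489488
[0.0287 0.1726 0.0018] -9.425624438212136
[0.0297 0.1727 0.0007] -9.750750301242123
0.06279130768226504 [ 0.0419 -0.0456 -0.0102]
board [0.4204 0.3939 0.0042]
board [ 0.447  -0.056   0.0044]
board [ 0.7838 -0.0169  0.0035]
board [0.4232 0.3712 0.0018]
board [ 0.4275 -0.0749  0.0047]
board [0.7126 0.0494 0.0036]
```

```bash
cat >> h.py <<'E'
def togo(P,ydir=None):
    from workcell import manip
    o=manip.get_obs(); r=R.from_quat(o['ee_rot'])
    print('clock',round(o['clock'],2),'tcp',o['position'].round(4),'f',o['ft_force'].round(2),'grip',round(o['grip_width'],3),'axes',r.as_matrix().T.round(3).tolist())
    print('shift units',(r.inv().apply(np.array(P)-o['position'])/0.04).round(3))
    if ydir is not None:
        l=r.inv().apply(np.array([*ydir,0])); a=np.degrees(np.arctan2(-l[0],l[1])); a=(a+90)%180-90
        print('turn units',round(a/6,3))
E
python3 -c "
from h import *
togo([0.577,0.1719,0.15],[0.168,0.986])"
```

```text
clock 0.1 tcp [0.1869 0.5961 0.2306] f [1.33 0.44 0.93] grip 1.0 axes [[-0.954, 0.299, -0.0], [0.299, 0.954, -0.001], [-0.0, -0.001, -1.0]]
shift units [-12.478  -7.198   2.025]
turn units -1.29
```

```bash
python3 -m pendant '[[-1.3,-0.75,0,-0.2,0.41],[-2.6,-1.5,0,-0.4,0.41],[-3.9,-2.25,0,-0.7,0.41],[-5.2,-3.0,0,-1.0,0.41],[-6.5,-3.75,0,-1.29,0.41]]' 30; python3 -c "
from h import *
togo([0.577,0.1719,0.15],[0.168,0.986])"
```

```text
clock: 0.72
position: [0.3912, 0.3737, 0.2311]
ee_rot: [0.084, 0.996, -0.0, -0.0]
ft_force: [0.1, 0.7, -0.6]
grip_width: 0.588
clock 0.72 tcp [0.3912 0.3737 0.2311] f [ 0.14  0.73 -0.58] grip 0.588 axes [[-0.986, 0.167, 0.0], [0.167, 0.986, -0.0], [-0.0, -0.0, -1.0]]
shift units [-5.423 -4.199  2.028]
turn units 0.011
```

```bash
python3 -m pendant '[[-1.1,-0.85,0,0,0.41],[-2.2,-1.7,0,0,0.41],[-3.3,-2.5,0.3,0,0.41],[-4.4,-3.4,1.0,0,0.41],[-5.42,-4.2,2.0,0,0.41]]'
python3 - <<'E'
from h import *
from workcell import camera
for n in("side","top"):
    c,d=camera(n); cv2.imwrite(f'pics/{n}1.png',c[:,:,::-1]); np.savez(n+'1.npz',c=c,d=d)
    x,y=(170,140) if n=='top' else (215,110)
    cv2.imwrite(f'pics/{n}1c.png',cv2.resize(c[y:y+150,x:x+190,::-1],None,fx=4,fy=4,interpolation=cv2.INTER_CUBIC))
togo([0.577,0.1719,0.1],[0.168,0.986])
E
```

```text
clock: 1.35
position: [0.5752, 0.1741, 0.1534]
ee_rot: [0.084, 0.996, 0.0, 0.001]
ft_force: [0.3, 0.9, -1.0]
grip_width: 0.589
clock 1.45 tcp [0.5743 0.1686 0.1489] f [-1.27  0.35 -0.19] grip 0.591 axes [[-0.984, 0.176, 0.004], [0.176, 0.984, -0.006], [-0.005, -0.006, -1.0]]
shift units [-0.057  0.102  1.222]
turn units -0.075
```

View pics/top1c.png

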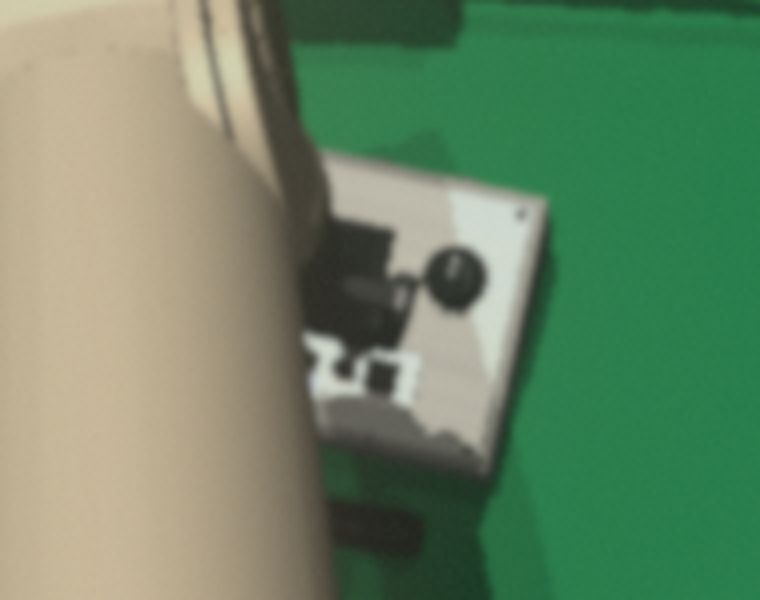

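View pics/side1c.png

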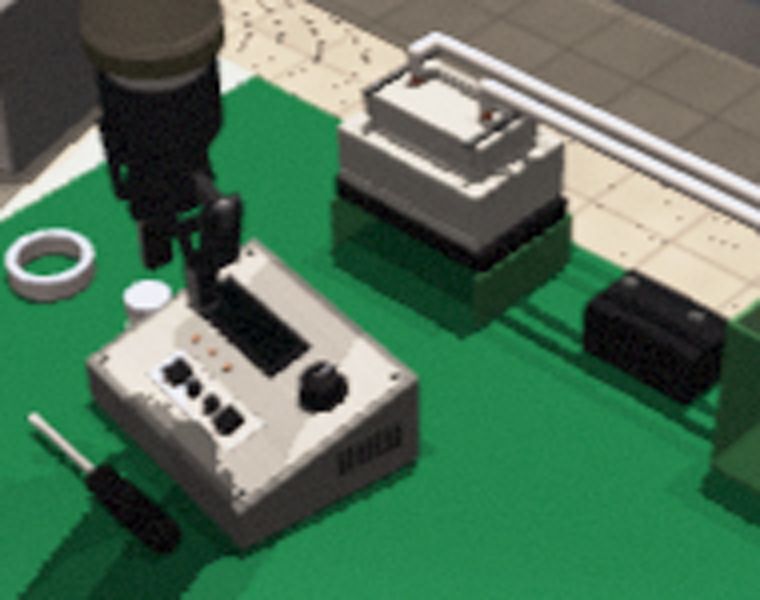

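```bash
python3 -m pendant '[[0,0,0.5,0,0.41],[0,0,1.0,0,0.41],[0,0,1.5,0,0.41],[0,0,1.55,0,0.41],[0,0,1.55,0,0.41]]'; python3 -m pendant '[[0,0,0,0,0.41],[0,0,0,0,0.41]]'
python3 - <<'E'
from h import *
from workcell import camera
for n in("side",):
    c,d=camera(n); np.savez(n+'2.npz',c=c,d=d)
    x,y=(225,140)
    cv2.imwrite(f'pics/{n}2c.png',cv2.resize(c[y:y+100,x:x+130,::-1],None,fx=6,fy=6,interpolation=cv2.INTER_CUBIC))
togo([0.577,0.1719,0.08],[0.168,0.986])
E
```

```text
clock: 2.08
position: [0.5738, 0.1761, 0.0922]
ee_rot: [0.084, 0.996, 0.0, 0.0]
ft_force: [-0.3, -0.4, 0.9]
grip_width: 0.588
clock: 2.33
position: [0.574, 0.1759, 0.0923]
ee_rot: [0.084, 0.996, 0.0, 0.0]
ft_force: [-0.0, -0.0, 0.7]
grip_width: 0.59
clock 2.38 tcp [0.5739 0.1758 0.0922] f [ 0.03 -0.33  0.07] grip 0.586 axes [[-0.986, 0.168, -0.001], [0.168, 0.986, 0.001], [0.001, 0.0, -1.0]]
shift units [-0.093 -0.084  0.305]
turn units 0.0
```

View pics/side2c.png

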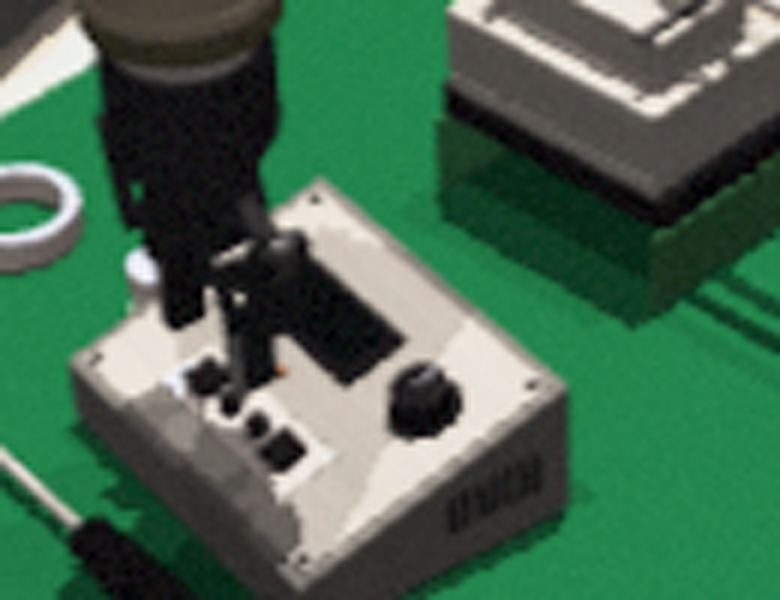

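Run:
```python
from h import *
np.set_printoptions(precision=4,suppress=True)
z=np.load('side2.npz');D=z['d'];S=np.load('side0.npz')['d']
c,f=K('side')
v,u=np.mgrid[140:240,225:355]
d=np.stack([(u-c['cx'])/f,(v-c['cy'])/f,np.ones(u.shape)],-1)
P=c['position']+R.from_quat(c['rotation']).apply(d.reshape(-1,3)).reshape(d.shape)*D[140:240,225:355,None]
m=(S[140:240,225:355]-D[140:240,225:355]>0.008)
r=R.from_quat([.084,.9965,0,0]); L=r.inv().apply((P[m]-[.5739,.1758,.0922]))
uu=u[m];vv=v[m]
# print low points in tool frame
for i in np.where(L[:,2]>-0.045)[0]: print(uu[i]-225,vv[i]-140,(L[i]*1000).round(1))
```

```text
6 0 [-129.5  397.8   67.3]
55 0 [-270.3  314.4   82.4]
4 1 [-117.2  388.5   61.2]
9 1 [-144.8  407.5   82.8]
53 1 [-262.7  315.4   83.8]
64 1 [-290.2  289.5   81.7]
65 1 [-292.2  286.5   80.9]
69 1 [-303.7  279.5   82.1]
84 1 [-244.8  111.1  -31. ]
125 1 [-1179.1   999.1   826.7]
5 2 [-120.6  389.1   66.9]
48 2 [-244.3  318.1   81.5]
67 2 [-295.7  279.9   82.9]
69 2 [-297.6  270.7   78.9]
71 2 [-304.5  268.9   80.8]
83 2 [-241.   111.1  -29.1]
1 3 [-101.9  381.5   58.9]
63 3 [-281.9  283.7   83.2]
66 3 [-288.2  275.    81.2]
82 3 [-232.5  104.6  -32.5]
2 4 [-105.9  383.5   65.6]
8 4 [-134.8  398.    85.6]
62 4 [-276.1  281.4   83.5]
72 4 [-301.1  258.4   81.8]
74 4 [-219.5  127.9  -22.1]
122 4 [-315.2   18.   -39.9]
126 4 [-332.1   19.4  -32.1]
129 4 [-339.3   14.2  -31.8]
7 5 [-130.2  397.3   87.3]
9 5 [-137.   396.1   89.5]
46 5 [-229.5  308.1   81.9]
60 5 [-269.2  283.4   85.6]
68 5 [-287.8  263.    82.7]
84 5 [-233.    95.3  -30.2]
90 5 [-245.4   82.1  -31.9]
91 5 [-249.4   82.5  -30. ]
119 5 [-301.2   15.   -44. ]
47 6 [-226.7  297.6   79.1]
48 6 [-233.1  301.8   84.1]
62 6 [-27
[... 19203 characters left out ...]
[-156.7 -187.2   82.4]
7 96 [100.2   9.5  82.9]
11 96 [93.2 -1.3 78.7]
24 96 [ 75.1 -43.8  57.3]
41 96 [ 30.8 -57.6  73.2]
48 96 [ 30.7 -95.4  44.6]
50 96 [  28.9 -102.7   40.1]
106 96 [-114.8 -160.2   81.8]
115 96 [-135.7 -173.8   83.9]
117 96 [-139.2 -178.2   82.7]
13 97 [90.3 -6.8 80.1]
14 97 [87.7 -7.5 81.2]
34 97 [ 43.2 -40.   83. ]
37 97 [ 36.8 -45.3  82.8]
60 97 [  -2.2 -102.3   62.5]
62 97 [  -7.8 -103.4   65.1]
127 97 [-156.6 -200.1   80.2]
26 98 [ 74.1 -52.1  59.1]
29 98 [ 68.2 -58.   58. ]
89 98 [ -73.2 -137.7   81.8]
107 98 [-112.1 -168.1   81.9]
3 99 [115.4   5.1  81.9]
40 99 [ 35.  -57.8  81.9]
46 99 [ 32.5 -86.2  61.6]
53 99 [  21.2 -103.9   54.9]
107 99 [-111.9 -168.4   85.3]
```

```bash
python3 -m pendant '[[-0.085,-0.065,0,0,0.41],[-0.085,-0.065,0.3,0,0.41],[-0.085,-0.065,0.6,0,0.41],[-0.085,-0.065,0.7,0,0.41],[-0.085,-0.065,0.7,0,0.41]]'; python3 -m pendant '[[0,0,0,0,0.41],[0,0,0,0,0.41]]'
python3 - <<'E'
from h import *
from workcell import camera
for n in("side",):
    c,d=camera(n); np.savez(n+'3.npz',c=c,d=d)
    x,y=(225,150)
    cv2.imwrite(f'pics/{n}3c.png',cv2.resize(c[y:y+90,x:x+110,::-1],None,fx=6,fy=6,interpolation=cv2.INTER_CUBIC))
togo([0.5767,0.1726,0.055],[0.168,0.986])
E
```

```text
clock: 3.0
position: [0.5762, 0.1725, 0.063]
ee_rot: [0.084, 0.996, -0.0, -0.0]
ft_force: [-0.1, -0.8, 0.6]
grip_width: 0.593
clock: 3.25
position: [0.5768, 0.1727, 0.064]
ee_rot: [0.084, 0.996, 0.0, 0.0]
ft_force: [-0.1, -0.5, 0.6]
grip_width: 0.593
clock 3.3 tcp [0.5768 0.1727 0.064 ] f [-0.51 -0.14 -0.56] grip 0.59 axes [[-0.986, 0.168, -0.0], [0.168, 0.986, 0.0], [0.001, 0.0, -1.0]]
shift units [ 0.001 -0.002  0.225]
turn units 0.0
```

View pics/side3c.png

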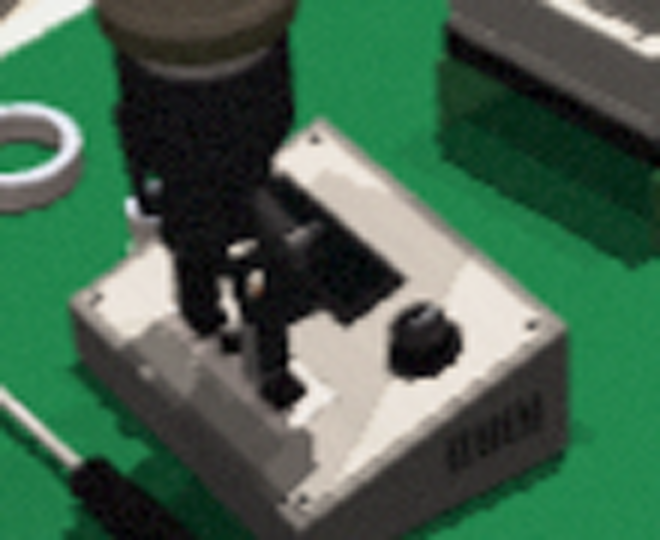

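```bash
for i in 1; do python3 -m pendant '[[0,0,0.05,0,0.41],[0,0,0.05,0,0.41],[0,0,0.05,0,0.41]]'; done;  python3 -m pendant '[[0,0,0.05,0,0.41],[0,0,0.05,0,0.41],[0,0,0.05,0,0.41]]';  python3 -m pendant '[[0,0,0.05,0,0.41],[0,0,0.05,0,0.41],[0,0,0.05,0,0.41]]'
```

```text
clock: 3.68
position: [0.5766, 0.1726, 0.0616]
ee_rot: [0.084, 0.996, 0.0, -0.0]
ft_force: [0.0, -0.2, 0.4]
grip_width: 0.59
clock: 4.05
position: [0.5766, 0.1726, 0.0596]
ee_rot: [0.084, 0.996, 0.0, -0.0]
ft_force: [-0.1, -0.7, 0.7]
grip_width: 0.59
clock: 4.42
position: [0.5768, 0.1726, 0.0578]
ee_rot: [0.084, 0.996, 0.0, 0.0]
ft_force: [1.5, 0.2, 2.0]
grip_width: 0.589
```

```bash
python3 -m pendant '[[0,0,0.05,0,0.41],[0,0,0.05,0,0.41],[0,0,0.05,0,0.41]]';  python3 -m pendant '[[0,0,0.05,0,0.41],[0,0,0.05,0,0.41],[0,0,0.05,0,0.41]]'
```

```text
clock: 4.8
position: [0.5769, 0.1727, 0.0559]
ee_rot: [0.084, 0.996, 0.0, 0.0]
ft_force: [1.2, 0.5, 4.0]
grip_width: 0.588
clock: 5.18
position: [0.5769, 0.1727, 0.0539]
ee_rot: [0.084, 0.996, 0.0, 0.0]
ft_force: [2.0, -0.1, 6.0]
grip_width: 0.594
```

```bash
python3 -m pendant '[[0,0,0.03,0,0.41],[0,0,0.03,0,0.41],[0,0,0.03,0,0.41]]'; python3 -m pendant '[[0,0,0.015,0,0.41],[0,0,0.015,0,0.41]]'
```

```text
clock: 5.55
position: [0.5771, 0.1727, 0.0534]
ee_rot: [0.084, 0.996, 0.0, 0.001]
ft_force: [-1.2, -1.1, 12.7]
grip_width: 0.589
clock: 5.8
position: [0.5772, 0.1727, 0.0533]
ee_rot: [0.084, 0.996, 0.0, 0.001]
ft_force: [-3.0, -1.7, 17.2]
grip_width: 0.591
```

```bash
python3 -m pendant '[[0,0,0,0,0.41],[0,0,0,0,0.41],[0,0,0,0,0.41],[0,0,0,0,0.41],[0,0,0,0,0.41]]'
python3 - <<'E'
from h import *
from workcell import camera,manip
c,d=camera('side'); np.savez('side4.npz',c=c,d=d)
x,y=(225,150)
cv2.imwrite('pics/side4c.png',cv2.resize(c[y:y+90,x:x+110,::-1],None,fx=6,fy=6,interpolation=cv2.INTER_CUBIC))
o=manip.get_obs();print(o['torque'],o['ft_force'],R.from_quat(o['ee_rot']).inv().apply(o['torque']))
E
```

```text
clock: 6.42
position: [0.5772, 0.1727, 0.0533]
ee_rot: [0.084, 0.996, 0.0, 0.001]
ft_force: [-3.0, -1.2, 16.7]
grip_width: 0.592
[-0.47204288  0.49484679  0.08461288] [-3.06193593 -2.2934521  16.77515918] [ 0.54838598  0.40856661 -0.08487233]
```

View pics/side4c.png

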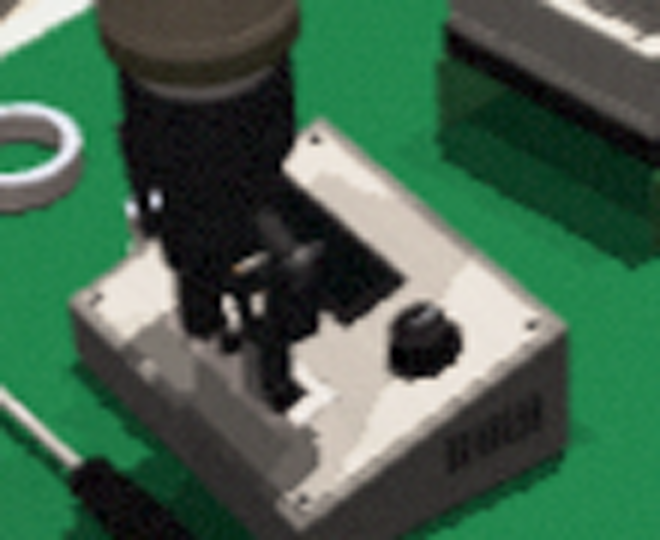

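```bash
for i in 1 2 3 4; do python3 -m pendant '[[0,0,0,0,0.41],[0,0,0,0,0.41],[0,0,0,0,0.41],[0,0,0,0,0.41],[0,0,0,0,0.41]]' | head -4|tail -1;  done
```

```text
ft_force: [-3.0, -1.3, 16.7]
ft_force: [-3.4, -2.6, 15.4]
ft_force: [-2.3, -2.5, 16.7]
ft_force: [-3.6, -1.4, 16.7]
```

```bash
python3 -m pendant '[[0,0,0,0,0.41],[0,0,0,0,0.41],[0,0,0,0,0.41],[0,0,0,0,0.41],[0,0,0,0,0.41]]'
python3 - <<'E'
from h import *
from workcell import manip
o=manip.get_obs();r=R.from_quat(o['ee_rot']).inv();print(o['clock'],r.apply(o['torque']),r.apply(o['ft_force']))
E
```

```text
clock: 9.6
position: [0.5772, 0.1727, 0.0533]
ee_rot: [0.084, 0.996, 0.0, 0.001]
ft_force: [-2.7, -0.7, 17.6]
grip_width: 0.591
9.6 [ 0.5577745   0.42981877 -0.04090833] [  2.49425476  -1.09374744 -17.59603266]
```

```bash
python3 -m pendant '[[0,0,-0.1,0,0.41],[0,0,-0.3,0,0.41],[0,0,-1.0,0,0.41],[0,0,-2.0,0,0.41],[0,0,-3.0,0,0.41]]'
python3 - <<'E'
from h import *
from workcell import camera,manip
c,d=camera('side')
x,y=(225,130)
cv2.imwrite('pics/side5c.png',cv2.resize(c[y:y+120,x:x+130,::-1],None,fx=6,fy=6,interpolation=cv2.INTER_CUBIC))
togo([0.5515,-0.2276,0.18])
E
```

```text
clock: 10.22
position: [0.5757, 0.1725, 0.1725]
ee_rot: [0.084, 0.996, -0.0, -0.001]
ft_force: [0.5, -0.8, 0.8]
grip_width: 0.591
clock 10.28 tcp [0.5782 0.1731 0.1784] f [2.37 0.29 5.37] grip 0.59 axes [[-0.986, 0.168, -0.005], [0.168, 0.986, 0.003], [0.005, 0.002, -1.0]]
shift units [-1.027 -9.987 -0.067]
```

View pics/side5c.png

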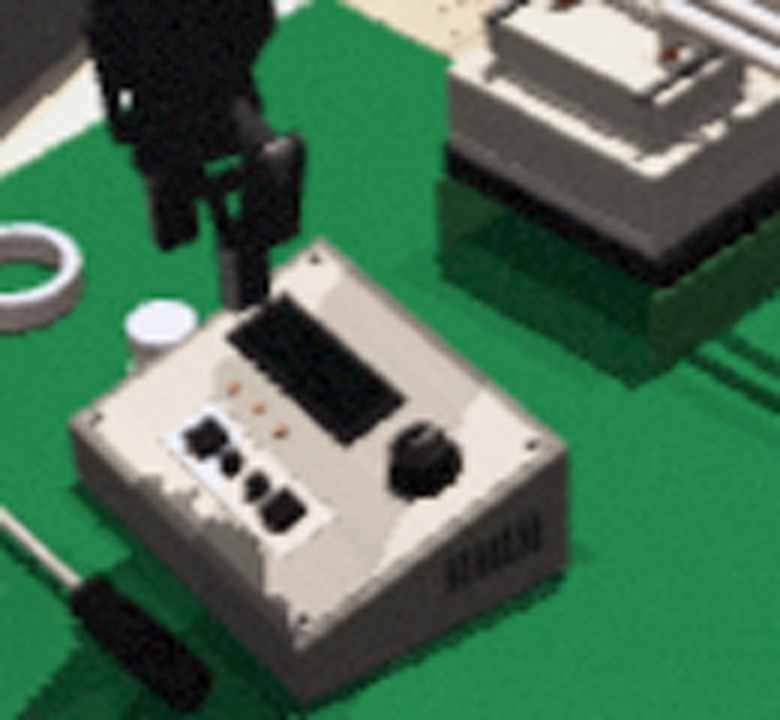

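```bash
python3 -m pendant '[[-0.2,-1.4,0,0,0.41],[-0.4,-2.8,0,1,1],[-0.6,-4.2,0,2,1],[-0.8,-5.6,0,3.5,1],[-1.0,-7.0,0,5,1]]'; python3 -c "
from h import *
togo([0.5517,-0.2275,0.13],[.728,.686])"
```

```text
clock: 10.9
position: [0.5682, -0.1117, 0.1715]
ee_rot: [0.342, 0.94, 0.0, -0.001]
ft_force: [1.2, 0.1, -0.3]
grip_width: -0.002
clock 10.9 tcp [ 0.5682 -0.1117  0.1715] f [ 1.24  0.08 -0.31] grip -0.002 axes [[-0.767, 0.642, 0.001], [0.642, 0.767, -0.0], [-0.001, 0.0, -1.0]]
shift units [-1.544 -2.485  1.036]
turn units 1.126
```

```bash
python3 -m pendant '[[-0.7,-1.2,0,0.6,1],[-1.54,-2.48,0.3,1.13,1],[-1.54,-2.48,0.7,1.13,1],[-1.54,-2.48,1.0,1.13,1],[-1.54,-2.48,1.0,1.13,1]]'; python3 -m pendant '[[0,0,0,0,1],[0,0,0,0,1]]';python3 - <<'E'
from h import *
from workcell import camera,manip
for n,x,y in(('side',305,225),('top',370,215)):
    c,d=camera(n)
    cv2.imwrite(f'pics/{n}6c.png',cv2.resize(c[y:y+100,x:x+130,::-1],None,fx=6,fy=6,interpolation=cv2.INTER_CUBIC))
togo([0.5517,-0.2275,0.08],[.728,.686])
E
```

```text
clock: 11.52
position: [0.5529, -0.2238, 0.1306]
ee_rot: [0.393, 0.919, 0.0, -0.001]
ft_force: [1.0, -0.6, 0.3]
grip_width: -0.0
clock: 11.78
position: [0.5536, -0.2253, 0.1324]
ee_rot: [0.394, 0.919, 0.0, 0.0]
ft_force: [0.4, -0.1, 0.4]
grip_width: 0.0
clock 11.88 tcp [ 0.5534 -0.2255  0.1323] f [ 0.19 -0.08 -0.32] grip 0.001 axes [[-0.689, 0.724, -0.0], [0.724, 0.689, 0.001], [0.001, 0.0, -1.0]]
shift units [-0.005 -0.066  1.307]
turn units 0.048
```

View pics/side6c.png

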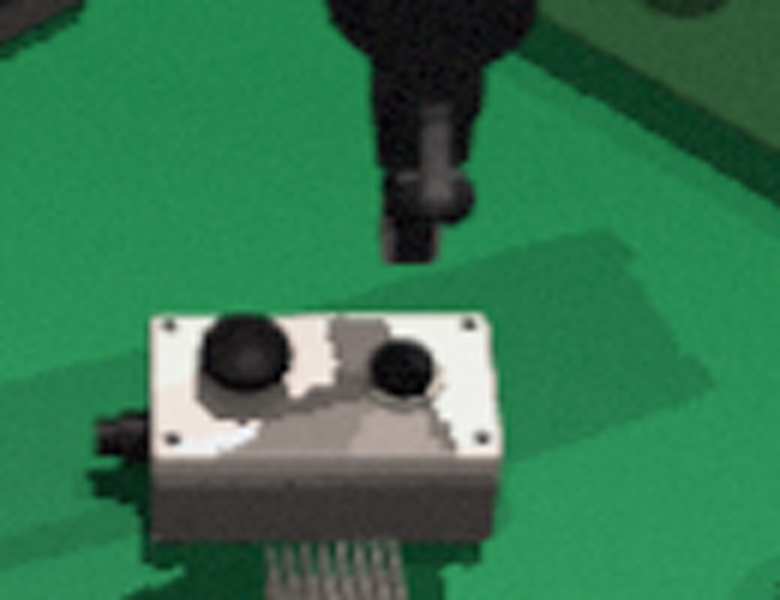

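View pics/top6c.png

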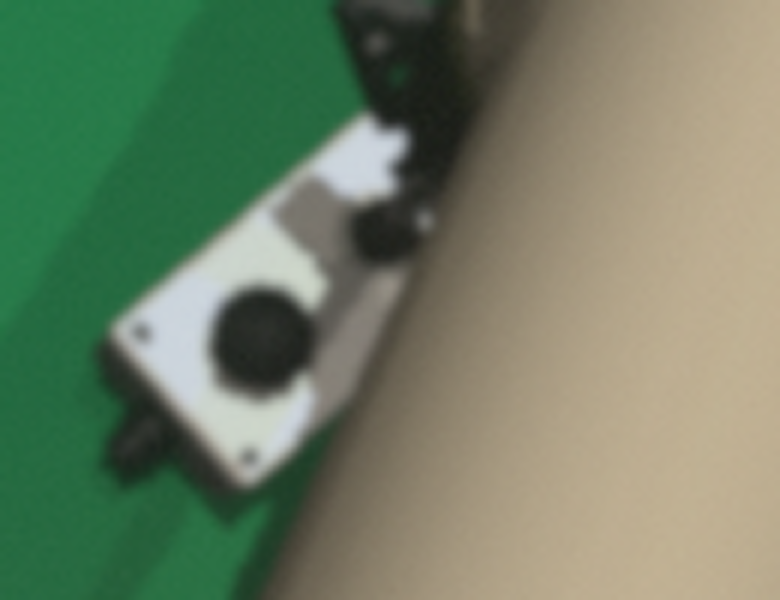

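```bash
python3 -m pendant '[[-0.005,-0.065,0.4,0,1],[-0.005,-0.065,0.9,0,1],[-0.005,-0.065,1.2,0,1],[-0.005,-0.065,1.3,0,1],[-0.005,-0.065,1.3,0,1]]'; python3 -m pendant '[[0,0,0.05,0,1],[0,0,0.1,0,1],[0,0,0.1,0,1],[0,0,0.1,0,1]]'; python3 -m pendant '[[0,0,0.05,0,1],[0,0,0.05,0,1]]'
```

```text
clock: 12.5
position: [0.5513, -0.2278, 0.0796]
ee_rot: [0.394, 0.919, -0.0, -0.0]
ft_force: [-0.0, 0.2, -0.5]
grip_width: 0.0
clock: 13.0
position: [0.5514, -0.2277, 0.076]
ee_rot: [0.394, 0.919, 0.0, 0.0]
ft_force: [-0.4, -0.1, -0.1]
grip_width: -0.002
clock: 13.25
position: [0.5515, -0.2278, 0.0738]
ee_rot: [0.394, 0.919, 0.0, 0.0]
ft_force: [1.3, 0.0, 1.4]
grip_width: -0.001
```

```bash
python3 -m pendant '[[0,0,0.05,0,1],[0,0,0.075,0,1],[0,0,0.075,0,1]]'; python3 -m pendant '[[0,0,0.03,0,1],[0,0,0.045,0,1],[0,0,0.045,0,1]]'
```

```text
clock: 13.62
position: [0.5515, -0.2278, 0.0709]
ee_rot: [0.394, 0.919, 0.0, 0.0]
ft_force: [0.3, 0.4, 2.3]
grip_width: -0.006
clock: 14.0
position: [0.5515, -0.2278, 0.0692]
ee_rot: [0.394, 0.919, 0.0, 0.0]
ft_force: [0.4, -0.4, 5.3]
grip_width: -0.002
```

```bash
python3 -m pendant '[[0,0,0.03,0,1],[0,0,0.03,0,1],[0,0,0.03,0,1]]'
python3 - <<'E'
from h import *
from workcell import camera
c,d=camera('side')
x,y=305,225
cv2.imwrite('pics/side7c.png',cv2.resize(c[y:y+100,x:x+130,::-1],None,fx=6,fy=6,interpolation=cv2.INTER_CUBIC))
E
```

```text
clock: 14.38
position: [0.5516, -0.2278, 0.069]
ee_rot: [0.394, 0.919, 0.0, 0.0]
ft_force: [-4.1, 1.7, 15.6]
grip_width: 0.0
```

View pics/side7c.png

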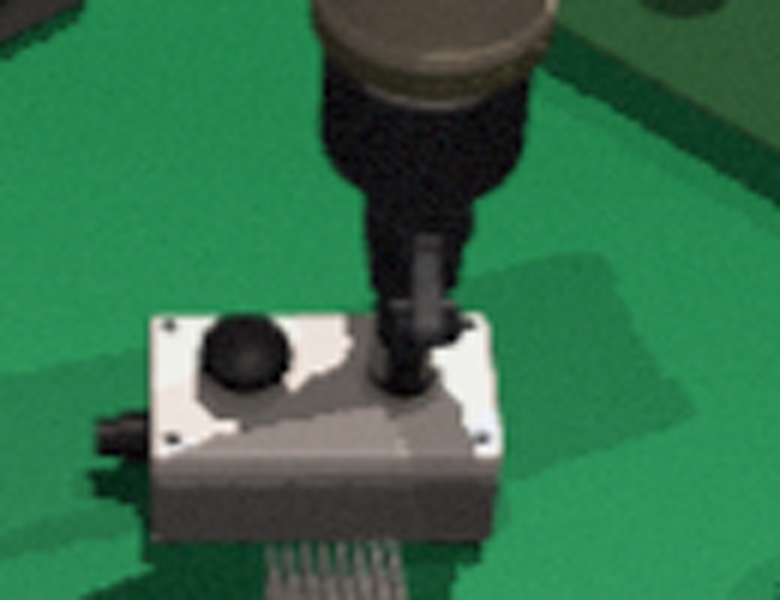

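Bottomed: the force jumped from 5 N to 16 N after about 5 mm of travel, with the tip on the flat button. Now I'll withdraw.

```bash
python3 -m pendant '[[0,0,-0.2,0,1],[0,0,-0.5,0,1],[0,0,-1.2,0,1],[0,0,-2.2,0,1],[0,0,-3.2,0,1]]'; python3 -m pendant '[[0,3,-0.5,0,1],[0,3,-0.5,0,1],[0,3,-0.5,0,1],[0,3,-0.5,0,1],[0,3,-0.5,0,1]]'
python3 - <<'E'
from h import *
from workcell import camera,manip
for n in('side','top'):
    c,d=camera(n); cv2.imwrite(f'pics/{n}8.png',c[:,:,::-1])
    a=np.load(n+'0.npz')['c']
    df=np.abs(c.astype(int)-a).max(2); print(n,(df>60).sum())
    if n=='side': cv2.imwrite('pics/side8c.png',cv2.resize(c[225:325,305:435,::-1],None,fx=6,fy=6,interpolation=cv2.INTER_CUBIC))
togo([0.5517,-0.2275,0.08])
E
```

```text
clock: 15.05
position: [0.5509, -0.2277, 0.1972]
ee_rot: [0.394, 0.919, -0.0, -0.0]
ft_force: [0.3, 0.7, 0.4]
grip_width: 0.001
clock: 15.68
position: [0.6374, -0.1466, 0.2159]
ee_rot: [0.395, 0.919, -0.0, -0.0]
ft_force: [-0.0, 0.7, -0.2]
grip_width: 0.002
side 43603
top 41620
clock 15.78 tcp [ 0.6376 -0.1463  0.216 ] f [-0.53 -0.57 -0.32] grip -0.004 axes [[-0.688, 0.726, 0.0], [0.726, 0.688, -0.0], [-0.0, 0.0, -1.0]]
shift units [ 2.000e-03 -2.955e+00  3.400e+00]
```

View pics/side8.png

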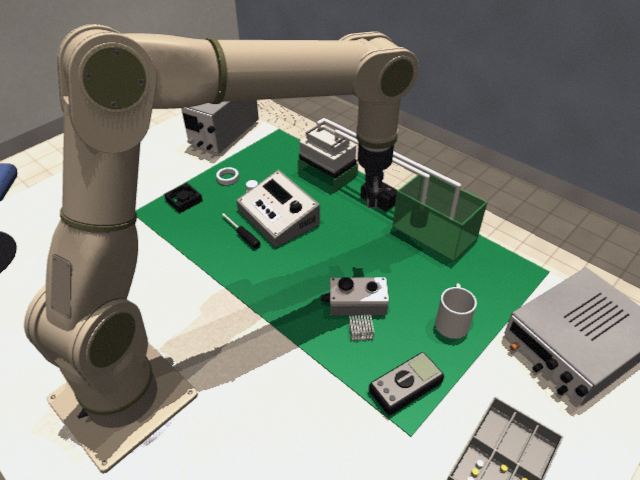

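View pics/side8c.png

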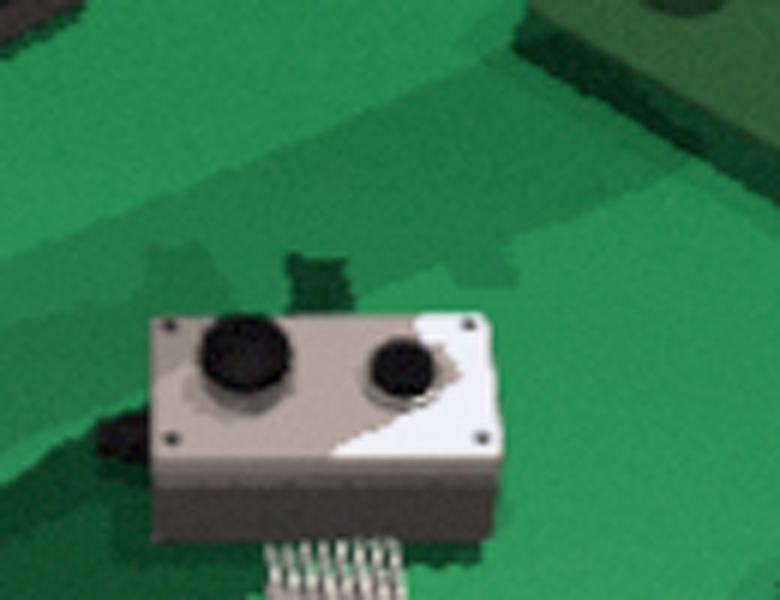

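```bash
python3 -c "
from workcell import hand_in
print(hand_in())"
```

```text
the job is handed in; nothing more can be done
None
```

I held both square keys down together, let them go, then pressed the flat start button in and let it come back out. I handed the job in at about 15.8 s; no verdict came back.

- **Keys:** I pressed one fingertip on each key, about 64 mm apart centre to centre. They bottomed after about 5 mm of tool travel, with the force rising from about 6 N to 17 N. I held them there from about 5.6 s to 9.6 s. The wrist moment suggests both fingers carried the load. The sharing was somewhat uneven, but by my estimate each was above what its key needs. The fingertips stayed clear of the round keys in the pictures.
- **Start button:** with the gripper shut, I pressed it about 5 mm in and the force rose from 5 N to 16 N at the stop. I stayed clear of the mushroom button.
- **Last checks:** in the last side picture the start button is back out, and I saw nothing moved from where it started. The arm was clear at z = 0.216 m with the force near zero. I did not view the last top picture. A simple pixel comparison with the first pictures told me nothing, because the arm and its shadow fill the difference.

Joint travels could not be read directly, so that the keys and the button were fully down is inferred from force and tool height.

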